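Stand the reference tile and hold the sprung shutter rod at its mark

TASK

Stand the white reference tile upright on its short thin edge inside the yellow outline on the black stage, its flat face square to the reader's window, and let go of it. Then pull the reader's sprung shutter rod straight out by its black grip until the red pointer is level with the green marker, and keep holding it there: the program finishes while still holding the rod out. Do not shift the green marker, and leave the dark tile, the bottle and the jar where they are.

Things in the scene. Friction and masses are not known exactly. Their poses are not given: they have to be found in the camera images.
- white_tile: The white reference tile with a blue rim, 14 mm thick (its x), 70 mm wide (its y), 100 mm tall (its z), about 0.15 kg; both faces alike. Origin: centre of its lower short thin edge (14 x 70 mm), z runs up the tile. At the start it leans at 30 degrees from upright in a rest, its top towards the robot's side; the rest backs only the lowest 42 mm of it, so the upper 58 mm is free on both faces.
- dark_tile: A black tile of the same size and rim, leaning in the other rest; leave it alone. Origin as for the white tile.
- rest_a: Fixed grey and aluminium sloped rest, 90 x 84 mm on the bench, 55 mm tall, in which the white tile leans (the two rests look alike). Origin: on the bench, under the tile's lower edge; the tile leans towards its -x.
- rest_b: The like rest of the dark tile.
- reader: Fixed bench reflectance reader: white housing 100 (x) x 180 (y) x 100 (z) mm. Origin: on the bench under the housing's centre. Its +x points out of the window side (the window is behind the orange shutter blade that the rod draws aside), over a black stage plate 6 mm high in front of the window (reaching 156 mm from the origin). The shutter rod comes out of its -y side and pulls straight along -y.
- tile_spot (a point): Centre of the yellow outline (40 x 94 mm) on the top of the stage, 6 mm above the bench, 70 mm in front of the housing's window face; axes as the reader's. The tile belongs here, its origin on this point and its x along the reader's x (either way round).
- pull_grip (a point): Black ribbed grip on the end of the rod: 18 mm thick (x), 42 mm long along the rod (y), 24 mm tall; axes as the reader's. Origin: its centre, on the rod's axis, 65 mm above the bench. On its outer (-y) end a flange 40 wide x 36 tall x 6 mm, from 21 to 27 mm from the origin; a fixed steel tube 24 mm in diameter ends 27 mm inward (+y) of the origin while the rod is in. It can be pinched across its 18 mm from above.
- pointer_tip (a point): Centre of the red pointer arm's end on the rod; the thin arm stands out 52 mm to the reader's +x from the rod axis at the flange, 50 mm above the bench. This point is 50 mm in x, -24 mm in y, -15.5 mm in z from the origin of pull_grip, and moves with it.
- marker_tip (a point): The top of the green marker's edge, 28 mm above the bench, which sits stiffly on an aluminium track (12 mm high, 50 mm to the +x of the rod axis, parallel to it). The pointer passes over it without touching. The rod is out to its mark when pointer_tip and marker_tip have the same y in the reader's frame (34 to 66 mm of pull, different each time). The marker slides if it is knocked.
- shutter_rod (a joint): How far the rod is pulled out, m: 0 in (where the spring holds it), 0.085 the end stop. The spring pulls back with 3.6 N at 0 and 90 N/m more, about 9.5 N at 0.065; the rod springs back when let go.
- bottle: Amber bottle, 60 mm in diameter, 130 mm tall, standing; leave it alone. Origin: centre of its underside.
- jar: Clear jar with a blue cap, 52 mm in diameter, 60 mm tall, standing; leave it alone. Origin: centre of its underside.
Things that resemble listed ones, but are neither listed nor needed, are in the scene too. What is shaped like the white_tile but purple or turquoise is not meant.

How it is judged:
On the way:
1. the white tile stands upright on its short edge on the outlined spot, square to the window, let go of (angle between white_tile's own z axis and vertical below 0.06 rad and x of white_tile in the frame of tile_spot between -0.015 and 0.015 m and y of white_tile in the frame of tile_spot between -0.015 and 0.015 m and z of white_tile in the frame of tile_spot between -0.004 and 0.004 m and angle between the x axis of white_tile and the x axis of reader, either way round below 0.17 rad and contact force between the fingers and white_tile below 0.05 N and linear speed of white_tile below 0.02 m/s), for 0.3 s.
At the end, for the whole second after the job is handed in: The white tile still stands, untouched, on its short edge on the stage (upright within 3.4 degrees, within 15 mm of the spot's centre each way, square to the window within 10 degrees), and the fingers hold the rod still with its pointer within 6 mm of the green marker along the rod (all of step 1 and y of pointer_tip in the frame of marker_tip between -0.006 and 0.006 m and contact force between the fingers and shutter_rod above 2 N and velocity of joint shutter_rod between -0.01 and 0.01 m/s); the arm keeps its last pose, push and grip.
It fails at once if the green marker is shifted along its track (over 4 mm) (distance of marker_tip from where it was at the start of the episode above 0.004 m).
It fails at once if the dark tile is disturbed (moved over 20 mm) (distance of dark_tile from where it was at the start of the episode above 0.02 m).
It fails at once if the bottle is disturbed (moved over 20 mm) (distance of bottle from where it was at the start of the episode above 0.02 m).
It fails at once if the jar is disturbed (moved over 20 mm) (distance of jar from where it was at the start of the episode above 0.02 m).
It also fails if it takes over 51 s, if anything falls off the work surface, if the arm or the gripper's body presses on something with over 40 N, if the wrist force passes 120 N, or if a joint passes its speed limit or range.

ROBOT

A 6-joint arm with a two-finger parallel gripper is mounted at the origin on the work surface. World frame = base frame: x ahead of the robot, y to its left, z up, the work surface at z = 0. Lengths are in m, angles in rad, forces in N, time in s.
With the tool pointing down it reaches from about 0.425 to 0.95 m from the base axis. Payload 3.5 kg.
Tool frame: the origin (TCP) lies at the very end of the fingers, on their centre line; the grasp point (between the pads) lies 19 mm behind it; z points along the fingers, y is the direction in which the jaws open and shut (so a half turn about z gives the same grasp; the last joint's range is limited). The gripper opens to 85 mm and grips with 20 to 120 N. Pads are 22 mm wide; open, the fingers measure 114 mm over their backs; the gripper's body (76 mm by 85 mm) begins 54 mm behind the grasp point. The pads swing forward as they close: fully open they stand 13 mm farther back than shut.
Start: joints at [-1.344, 0.286, 1.577, -0, 1.279, -0.15], TCP at [0.248, -0.628, 0.231] pointing down, gripper open.
Joint ranges: [-2.77, 2.77], [-0.9, 2.22], [0.21, 2.48], [-1.53, 4.67], [0.24, 2.81], [-2.84, 2.84]. Speed limits (rad/s): [2.79, 2.79, 3.14, 3.14, 3.14, 3.14].

INTERFACE

Orientations are given as a unit quaternion [x, y, z, w].
In Python, from plant import ctrl, eyes, ticket gives the robot as it stands.
- The arm moves only by the tool send_rows, never from a script. Its arguments are lists of equal length, an entry for each row: "translation": the shift along the tool's x, y, z in units of 30 mm (1.0 is 30 mm), a list of three; "rotation": the turn, a rotation vector about the tool's x, y, z in units of 5 degrees (1.0 is 5 degrees), a list of three; "grip": the finger opening in mm, from 0 to 85.4. A call has 1 to 5 rows; each row shifts and turns the commanded pose from where the row before left it, along the tool's axes as they then stand; what a row does not reach is not made up. A row lasts 1/8 s, in which the tool goes at most 62.5 mm and 10.7 degrees, less where a joint would pass 70% of its speed; a pose out of reach is approached as far as the arm can. A call is refused whole if a number of a shift passes 1 or a number of a turn 1, either way. A call with a gripper value outside its range is refused whole. The fingers move at their own pace and stop on an object; "squeeze" is the grip in N (left out, the last holds). Time passes only in rows, so rows that do not move let the fingers close. It gives the time, the measured TCP pose, the force and the opening at its end, in the units of the state.
- ctrl.get_state(): the state, without advancing time (a new reading comes with each control period).
- eyes.read_camera(name): name is "scene" or "top" or "wrist"; returns a dict with "image" (420x560x3 uint8, blue, green, red), "mtx" (3x3 intrinsics, pixels), "xyz" and "orientation" of the camera in the world; the wrist camera has in their place "hand_eye" (4x4, takes a point from camera to tool coordinates, whose origin is the TCP and whose axes are the flange's). Camera axes: x right, y down, z forward; pixel columns grow to the right and rows downward; lengths in m; the calibration is good to about 2 mm. A picture is of the moment at which its call begins: read the wrist's pose just before it. There is no depth.
- ticket.sign_off(): hands the job in, once; it reports no verdict.
The state is a dict: "time": time; "qpos": joint angles; "dq": joint speeds; "joint_efforts": joint torques, N m; "eef_pos": TCP position; "tcp_rot": TCP orientation; "contact_force": force on the tool from outside, world axes, zero at the start; "wrist_torque": the same for the moment, N m; "opening": opening from 0.0 (shut) to 1.0 (fully open).
Only numpy, scipy, OpenCV 4.12 (cv2) and the standard library are available. Lean on these libraries where they do the work, as an engineer would, in place of code of your own. Each camera call takes 0.05 s, during which the arm holds its last target. There are 200 camera calls.

## Working session

There is one attempt and no reset: what is moved stays moved. The work goes in short steps, Python scripts to look and compute and a tool call to move; the robot and the scene stay as the last step left them, time stands still between calls to the robot, and variables do not carry over. Pictures are saved under pics/ and viewed, about 8 in all and at most 12, crops included, and the job is handed in when it is done.

Besides the shell and the picture viewer there is one more tool, called after "Call:" as name(argument=value, ...) on one line, values as JSON. send_rows: Moves the arm, as the interface text tells. Its arguments: {"type":"object","properties":{"translation":{"type":"array"},"rotation":{"type":"array"},"grip":{"type":"array"},"squeeze":{"type":"number"}},"required":["translation","rotation","grip"]}

```bash
ls; mkdir -p pics; python3 - <<'E'
from plant import ctrl, eyes
import cv2,pickle
print(ctrl.get_state())
for n in ("scene","top"):
    r=eyes.read_camera(n); cv2.imwrite(f"pics/{n}0.png",r["image"]); pickle.dump(r,open(f"{n}0.pkl","wb"))
    print(n,r["mtx"],r["xyz"],r["orientation"])
E
```

```text
pics
{'time': 0.0, 'qpos': array([-1.34398440e+00,  2.87216904e-01,  1.57816296e+00,  1.58528331e-05,
        1.27857132e+00, -1.50009796e-01]), 'dq': array([ 2.14487846e-04, -5.21515590e-05,  5.89653856e-05,  2.87037956e-04,
        4.19681287e-04, -1.28675580e-03]), 'joint_efforts': array([-2.92915893e-04, -4.05988312e+01, -2.92622244e+01, -2.15393629e-04,
        5.89878924e-03, -6.73389025e-06]), 'eef_pos': array([ 0.24825627, -0.62699694,  0.2299206 ]), 'tcp_rot': array([ 9.82302864e-01,  1.87295735e-01, -3.76918001e-05, -1.17868647e-03]), 'contact_force': array([ 0.65875163,  0.63150648, -0.60750555]), 'wrist_torque': array([-0.05188355,  0.04907418, -0.0031814 ]), 'opening': 1.000735993215188}
scene [[446.52494047   0.         276.80179821]
 [  0.         446.52494047 214.56149378]
 [  0.           0.           1.        ]] [ 1.31547825 -0.71056837  0.83019564] [ 0.83160868  0.29995688 -0.17165191 -0.43472806]
top [[503.83778561   0.         273.81129485]
 [  0.         503.83778561 203.80910208]
 [  0.           0.           1.        ]] [0.33193005 0.11074435 1.30369035] [ 0.72749877 -0.6784039   0.06825476 -0.07651774]
```

View pics/scene0.png

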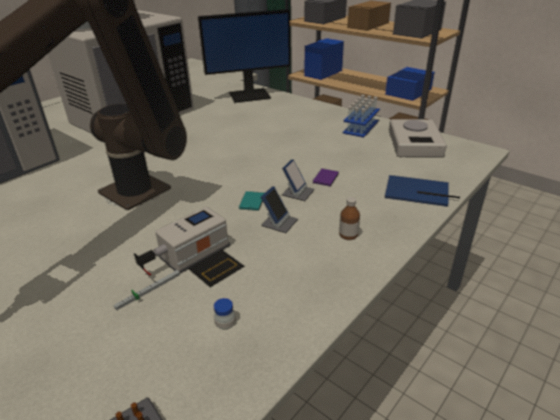

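View pics/top0.png

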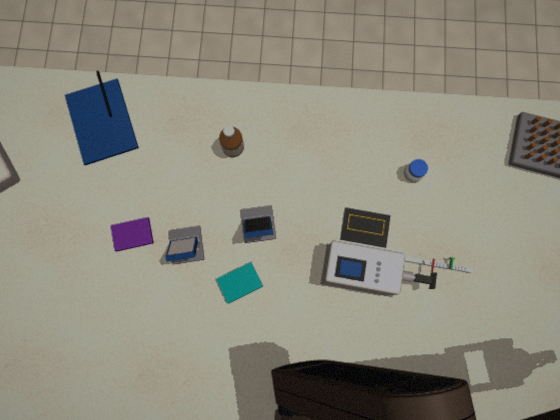

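The scene view shows the reader with its stage (~(215,266)), the white tile rest behind the dark one (~(297,180)), the rod and green marker at (137,295). In the top view the white tile is at (182,248), dark at (258,225), the outline at (366,225), grip at (425,280), the pointer at (433,266), and the marker at (451,263).

```bash
cat > h.py <<'E'
import numpy as np,cv2,pickle
from scipy.spatial.transform import Rotation as R
def load(n): return pickle.load(open(n,'rb'))
def ray(r,uv):
    d=np.linalg.inv(r["mtx"])@np.array([uv[0],uv[1],1.0])
    return np.array(r["xyz"]),R.from_quat(r["orientation"]).as_matrix()@d
def onz(r,uv,z):
    o,d=ray(r,uv); return o+d*(z-o[2])/d[2]
def proj(r,p):
    c=R.from_quat(r["orientation"]).as_matrix().T@(np.asarray(p)-r["xyz"]); q=r["mtx"]@c; return q[:2]/q[2]
def tri(r1,a,r2,b):
    o,d=ray(r1,a);p,e=ray(r2,b)
    s=np.linalg.lstsq(np.c_[d,-e],p-o,rcond=None)[0]
    return (o+d*s[0]+p+e*s[1])/2, np.linalg.norm(o+d*s[0]-p-e*s[1])
E
python3 - <<'E'
from h import *
t=load("top0.pkl");s=load("scene0.pkl")
im=t["image"]; a=cv2.resize(im[215:275,150:220],None,fx=5.5,fy=5.5,interpolation=2)
b=cv2.resize(im[200:300,320:480],None,fx=5,fy=5,interpolation=2)
c=s["image"]; c1=cv2.resize(c[150:210,270:340],None,fx=5.5,fy=5.5,interpolation=2)
top=np.zeros((600,800,3),np.uint8); 
a=cv2.resize(im[220:270,155:215],(288,240),interpolation=2); c1=cv2.resize(c[155:205,275:335],(288,240),interpolation=2)
b=cv2.resize(im[205:295,320:475],(620,360),interpolation=2)
top[:240,:288]=a; top[:240,300:588]=c1; top[240:,:620]=b
cv2.imwrite("pics/crop1.png",top)
hsv=cv2.cvtColor(im,cv2.COLOR_BGR2HSV)
def comps(lo,hi,n,x0=0,x1=560,y0=0,y1=420,mn=3):
    m=cv2.inRange(hsv,lo,hi); k=np.zeros_like(m);k[y0:y1,x0:x1]=m[y0:y1,x0:x1]
    nn,l,st,ce=cv2.connectedComponentsWithStats(k)
    for i in range(1,nn):
        if st[i,4]>=mn: 
            pts=np.argwhere(l==i)[:,::-1].astype(np.float32); print(n,st[i],ce[i].round(2),cv2.minAreaRect(pts))
comps((18,90,50),(38,255,255),"yellow",330,400,200,260)
comps((45,90,30),(80,255,255),"green",400,480,240,290)
comps((0,110,60),(8,255,255),"red",400,480,240,290)
comps((0,0,0),(180,255,60),"black",320,480,190,300,20)
comps((0,0,170),(180,60,255),"white",310,420,230,310,60)
E
```

```text
yellow [347 214  39  22 210] [366.04 224.36] ((365.71142578125, 224.30203247070312), (37.769344329833984, 16.451677322387695), 10.007979393005371)
green [450 258   5  11  26] [451.58 262.23] ((452.0, 263.0), (10.0, 4.0), 90.0)
red [432 259   3  14  20] [432.65 264.9 ] ((432.5099792480469, 265.4299621582031), (1.4142136573791504, 13.152186393737793), 8.130102157592773)
black [341 208  49  39 807] [364.54 229.6 ] ((365.13092041015625, 227.2584228515625), (45.87932586669922, 31.513072967529297), 10.007979393005371)
black [349 216  34  18 403] [365.66 224.26] ((365.6360168457031, 224.2519989013672), (33.36214065551758, 12.074769020080566), 10.30484676361084)
black [335 257  31  24 231] [349.97 268.68] ((350.3378601074219, 268.4729919433594), (28.441024780273438, 19.892276763916016), 9.462321281433105)
black [414 273  23  16 191] [426.75 279.48] ((424.6600036621094, 279.3799743652344), (20.93036460876465, 15.556349754333496), 8.130102157592773)
white [365 265  36  27 254] [384.77 280.61] ((382.83001708984375, 276.1899719238281), (33.94112777709961, 25.314424514770508), 8.13010311126709)
```

View pics/crop1.png

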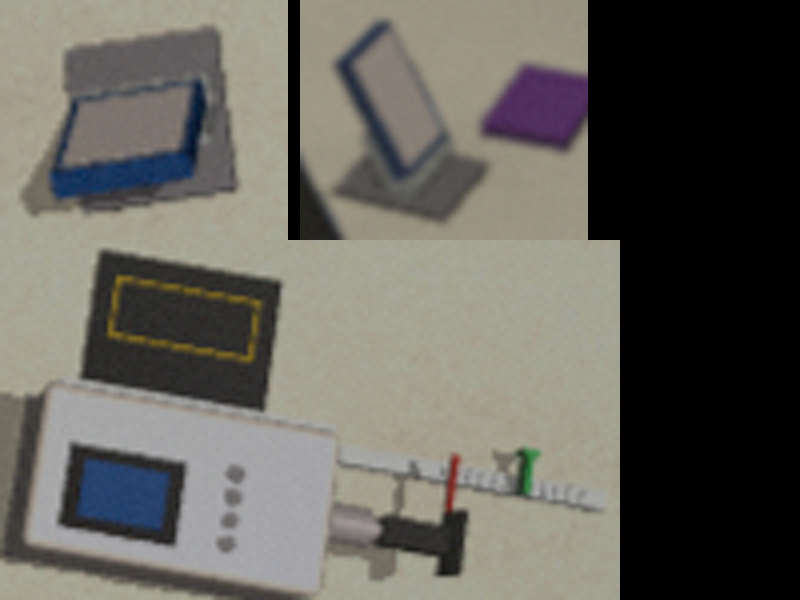

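The crops show the white face corners clearly in both views, the yellow outline, the red pointer (~(433,265) full) and the green marker edge (~(451,263)).

```bash
python3 - <<'E'
from h import *
t=load("top0.pkl");s=load("scene0.pkl")
hsv=cv2.cvtColor(t["image"],cv2.COLOR_BGR2HSV)
m=cv2.inRange(hsv,(18,90,50),(38,255,255)); m[:, :330]=0;m[:,400:]=0;m[:200]=0;m[260:]=0
q=np.argwhere(m)[:,::-1].astype(float)
P=np.array([onz(t,p,.006)[:2] for p in q]).astype(np.float32)
c,sz,an=cv2.minAreaRect(P); print("spot",c,sz,an)
# yaw candidates: outline and grip/rod
bx=cv2.boxPoints((c,sz,an)); e=[bx[1]-bx[0],bx[2]-bx[1]]; e=max(e,key=np.linalg.norm); e=e*np.sign(e[1]); yaw=np.arctan2(-e[0],e[1])
print("yaw outline",yaw)
# reader +x points away from robot?
X=np.array([np.cos(yaw),np.sin(yaw)]);Y=np.array([-X[1],X[0]])
o=np.array(c)-0.12*X; print("reader o",o)
def rd(p): d=p[:2]-o; return np.array([d@X,d@Y,p[2]])
def k(x,y): return (320+x/4,205+(y-240)/4)
print("housing corners z=.1",[rd(onz(t,k(*a),.1)).round(4) for a in [(50,380),(338,430),(320,595),(25,545)]])
print("stage far corners",[rd(onz(t,k(*a),.006)).round(4) for a in [(100,250),(280,282)]])
print("pointer line",[rd(onz(t,k(*a),.05)).round(4) for a in [(456,455),(449,511)]])
print("marker",[rd(onz(t,k(*a),.028)).round(4) for a in [(520,450),(538,450),(526,493),(520,493),(533,490)]])
print("flange z=.083",[rd(onz(t,k(*a),.083)).round(4) for a in [(447,508),(468,512),(462,575),(440,573)]])
A=[(72,95),(190,83),(185,148),(60,165)]; A=[(155+x/4.8,220+y/4.8) for x,y in A]
B=[(103,180),(148,145),(85,28),(48,65)]; B=[(275+x/4.8,155+y/4.8) for x,y in B]
# order bottomL,bottomR,topR,topL in top view; L=+y ; scene (cam at -y,+x looking back): +y is right
B=[B[1],B[0],B[3],B[2]]
T=[]
for a,b in zip(A,B): p,g=tri(t,a,s,b); T.append(p); print(p.round(4),round(g,4))
T=np.array(T); C=T.mean(0); yv=(T[0]-T[1]+T[3]-T[2]); zv=(T[3]-T[0]+T[2]-T[1])
print("centre",C,"w,h",np.linalg.norm(yv)/2,np.linalg.norm(zv)/2)
yv/=np.linalg.norm(yv);zv/=np.linalg.norm(zv);print("y",yv,"z",zv,"lean",np.degrees(np.arccos(zv[2])))
E
```

```text
spot (0.5634799599647522, -0.10704442858695984) (0.09693548828363419, 0.043643392622470856) 83.73717498779297
yaw outline -0.10930637
reader o [ 0.44419612 -0.09395377]
housing corners z=.1 [array([0.0495, 0.0867, 0.1   ]), array([ 0.0504, -0.0872,  0.1   ]), array([-0.0479, -0.0891,  0.1   ]), array([-0.0501,  0.086 ,  0.1   ])]
stage far corners [array([0.1545, 0.0596, 0.006 ]), array([ 0.1543, -0.0594,  0.006 ])]
pointer line [array([ 0.0556, -0.1727,  0.05  ]), array([ 0.0205, -0.1724,  0.05  ])]
marker [array([ 0.0693, -0.2184,  0.028 ]), array([ 0.0713, -0.2296,  0.028 ]), array([ 0.043, -0.225,  0.028]), array([ 0.0424, -0.2213,  0.028 ]), array([ 0.0457, -0.2292,  0.028 ])]
flange z=.083 [array([ 0.018 , -0.1614,  0.083 ]), array([ 0.0179, -0.1741,  0.083 ]), array([-0.0199, -0.1748,  0.083 ]), array([-0.0211, -0.1618,  0.083 ])]
[0.4856 0.3948 0.0148] 0.0022
[0.4951 0.3307 0.0191] 0.0045
[0.4533 0.3169 0.1045] 0.0005
[0.4398 0.3771 0.105 ] 0.0016
centre [0.46842281 0.35488685 0.06086923] w,h 0.06329368952221896 0.09939734413052746
y [-0.181691    0.9829084  -0.02965562] z [-0.44051421 -0.15825661  0.88368664] lean 27.909670391631053
```

```bash
python3 - <<'E'
from h import *
from plant import eyes
t=load("top0.pkl")
def k(x,y): return (155+x/4.8,220+y/4.8)
L=[onz(t,k(*a),.003) for a in [(65,47),(217,28),(237,190)]]
for p in L: print(p.round(4))
d=L[0]-L[1]; print("yaw far edge",np.arctan2(-d[0],d[1])); d=L[1]-L[2]; print("yaw side",np.arctan2(d[1],d[0]))
w=eyes.read_camera("wrist"); print(w["hand_eye"],w["mtx"])
E
```

```text
[0.5136 0.405  0.003 ]
[0.5298 0.3235 0.003 ]
[0.4428 0.304  0.003 ]
yaw far edge 0.19580250955523804
yaw side 0.22096790921068205
[[ 8.26332175e-04 -9.44864929e-01 -3.27459284e-01  8.43977009e-02]
 [ 9.99999582e-01  6.52383727e-04  6.41048630e-04  1.08782405e-05]
 [-3.92075260e-04 -3.27459677e-01  9.44865073e-01 -1.42012986e-01]
 [ 0.00000000e+00  0.00000000e+00  0.00000000e+00  1.00000000e+00]] [[351.63902988   0.         277.55503019]
 [  0.         351.63902988 212.9304434 ]
 [  0.           0.           1.        ]]
```

Call:
send_rows(translation=[[0,0,0],[0,0,0],[0,0,0],[0,0,0],[0,0,0]], rotation=[[0,0,-1],[0,0,-1],[0,0,-1],[0,0,-1],[0,0,-1]], grip=[85,85,85,85,85])

```text
time: 0.78
eef_pos: [0.2483, -0.6273, 0.2307]
tcp_rot: [0.918, 0.397, 0.0, -0.001]
contact_force: [-0.0, 0.3, 0.2]
opening: 0.995
```

Call:
send_rows(translation=[[0,0,0],[0,0,0],[0,0,0],[0,0,0],[0,0,0]], rotation=[[0,0,-1],[0,0,-1],[0,0,-1],[0,0,-1],[0,0,-1]], grip=[85,85,85,85,85])

```text
time: 1.4
eef_pos: [0.2483, -0.6273, 0.2307]
tcp_rot: [0.81, 0.586, 0.0, -0.0]
contact_force: [-1.0, -0.6, -0.8]
opening: 0.993
```

Call:
send_rows(translation=[[0,0,0],[0,0,0],[0,0,0],[0,0,0],[0,0,0]], rotation=[[0,0,-1],[0,0,-1],[0,0,-1],[0,0,-1],[0,0,-1]], grip=[85,85,85,85,85])

```text
time: 2.02
eef_pos: [0.2483, -0.6273, 0.2307]
tcp_rot: [0.664, 0.748, 0.0, -0.0]
contact_force: [0.3, 0.9, -0.8]
opening: 0.997
```

Call:
send_rows(translation=[[0,0,0],[0.79,0.95,0],[0.79,0.95,0],[0.79,0.95,0],[0.79,0.95,0]], rotation=[[0,0,-1],[0,0,0],[0,0,0],[0,0,0],[0,0,0]], grip=[85,85,85,85,85])

```text
time: 2.65
eef_pos: [0.3415, -0.5106, 0.2309]
tcp_rot: [0.632, 0.775, 0.0, -0.0]
contact_force: [0.2, -0.7, 0.6]
opening: 0.995
```

Call:
send_rows(translation=[[0.79,0.95,0],[0.79,0.95,0],[0.79,0.95,0],[0.79,0.95,0],[0.79,0.95,0]], rotation=[[0,0,0],[0,0,0],[0,0,0],[0,0,0],[0,0,0]], grip=[85,85,85,85,85])

```text
time: 3.28
eef_pos: [0.4573, -0.3659, 0.231]
tcp_rot: [0.632, 0.775, 0.0, -0.0]
contact_force: [0.0, -1.1, 0.3]
opening: 0.992
```

Call:
send_rows(translation=[[0.79,0.95,0],[0.79,0.95,0],[0.79,0.95,0],[0.79,0.95,0],[0,0,0]], rotation=[[0,0,0],[0,0,0],[0,0,0],[0,0,0],[0,0,0]], grip=[85,85,85,85,85])

```text
time: 3.9
eef_pos: [0.5503, -0.2494, 0.2309]
tcp_rot: [0.631, 0.776, 0.0, -0.0]
contact_force: [0.1, 0.0, 0.3]
opening: 0.99
```

Call:
send_rows(translation=[[0.97,0.02,0],[0.97,0.02,0],[0.97,0.02,0],[0.97,0.02,0],[0.97,0.02,0]], rotation=[[0,0,0],[0,0,0],[0,0,0],[0,0,0],[0,0,0]], grip=[85,85,85,85,85])

```text
time: 4.53
eef_pos: [0.5224, -0.1083, 0.2311]
tcp_rot: [0.633, 0.775, -0.0, -0.0]
contact_force: [0.4, 0.6, -1.2]
opening: 1.0
```

Call:
send_rows(translation=[[0.97,0.02,0],[0.97,0.02,0],[0.97,0.02,0],[0.97,0.02,0],[0.97,0.02,0]], rotation=[[0,0,0],[0,0,0],[0,0,0],[0,0,0],[0,0,0]], grip=[85,85,85,85,85])

```text
time: 5.15
eef_pos: [0.4964, 0.0348, 0.2312]
tcp_rot: [0.633, 0.775, -0.0, 0.0]
contact_force: [0.5, -1.0, 0.2]
opening: 0.996
```

Call:
send_rows(translation=[[0.97,0.02,0],[0.97,0.02,0],[0.97,0.02,0],[0.97,0.02,0],[0.97,0.02,0]], rotation=[[0,0,0],[0,0,0],[0,0,0],[0,0,0],[0,0,0]], grip=[85,85,85,85,85])

```text
time: 5.78
eef_pos: [0.4704, 0.1779, 0.2312]
tcp_rot: [0.633, 0.775, -0.0, 0.0]
contact_force: [0.5, 0.0, -0.7]
opening: 0.992
```

Call:
send_rows(translation=[[0.97,0.02,0],[0.97,0.02,0],[0.97,0.02,0],[0.97,0.02,0],[0.97,0.02,0]], rotation=[[0,0,0],[0,0,0],[0,0,0],[0,0,0],[0,0,0]], grip=[85,85,85,85,85])

```text
time: 6.4
eef_pos: [0.4444, 0.321, 0.2311]
tcp_rot: [0.632, 0.775, -0.0, 0.0]
contact_force: [-0.5, 0.4, -0.3]
opening: 0.994
```

Call:
send_rows(translation=[[0.97,0.02,0],[0,0,0],[0,0,0],[0,0,0],[0,0,0]], rotation=[[-1,0,0],[-1,0,0],[-1,0,0],[-1,0,0],[-1,0,0]], grip=[60,60,60,60,60])

```text
time: 7.02
eef_pos: [0.4394, 0.3488, 0.2313]
tcp_rot: [0.617, 0.756, 0.169, 0.138]
contact_force: [-0.9, -0.7, -0.0]
opening: 0.705
```

Call:
send_rows(translation=[[0,0,0],[0,0,0]], rotation=[[-1,0,0],[0,0,0]], grip=[60,60])

```text
time: 7.28
eef_pos: [0.4381, 0.3486, 0.2301]
tcp_rot: [0.611, 0.749, 0.199, 0.163]
contact_force: [-0.1, 0.1, 0.6]
opening: 0.699
```

```bash
cat >> h.py <<'E'
def wrist(name):
    from plant import ctrl,eyes
    st=ctrl.get_state(); w=eyes.read_camera("wrist")
    Rt=R.from_quat(st["tcp_rot"]).as_matrix(); H=w["hand_eye"]
    r=dict(image=w["image"],mtx=w["mtx"],xyz=st["eef_pos"]+Rt@H[:3,3],orientation=R.from_matrix(Rt@H[:3,:3]).as_quat(),st=st)
    cv2.imwrite(f"pics/{name}.png",r["image"]); pickle.dump(r,open(f"{name}.pkl","wb")); return r
E
python3 -c "
from h import *
r=wrist('w1');print(r['st']['time'],r['st']['eef_pos'],r['st']['qpos'])"
```

```text
7.275 [0.43808965 0.34861489 0.23006411] [ 0.57252875 -0.18975578  2.13595297 -0.27742691  0.72379758  0.53445449]
```

View pics/w1.png

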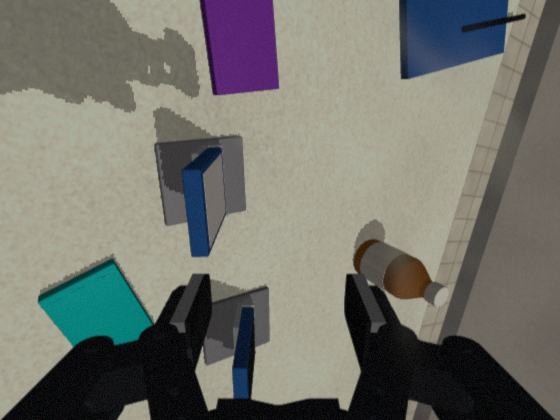

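The wrist view shows the white tile's bright blue top edge at about x 185–209, y 168–256, and the dark tile below it at (245,350).

```bash
python3 -c "
from h import *
r=load('w1.pkl');cv2.imwrite('pics/w1c.png',cv2.resize(r['image'][140:265,155:255],None,fx=4.8,fy=4.8,interpolation=2))"
```

```text
(no output)
```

View pics/w1c.png

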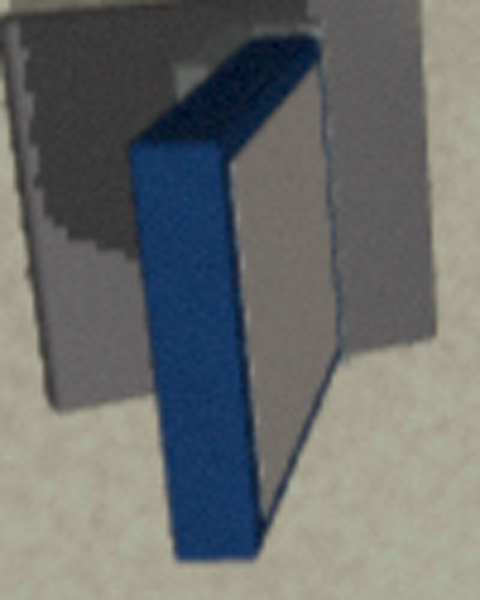

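The crop shows the tile's top-edge corners at crop (133,146), (224,143), (258,557), (176,558), and the lower front corners at (318,62) and (343,352).

```bash
python3 - <<'E'
from h import *
r=load('w1.pkl')
px=np.array([(133,146),(224,143),(258,557),(176,558),(318,62),(343,352)],float)/4.8+[155,140]-0.4
m=np.array([(-7,35,100),(7,35,100),(7,-35,100),(-7,-35,100),(7,35,0),(7,-35,0)],float)/1e3
for n in (4,6):
    ok,rv,tv=cv2.solvePnP(m[:n],px[:n],r["mtx"],None,flags=cv2.SOLVEPNP_IPPE if n==4 else cv2.SOLVEPNP_SQPNP)
    if n==6: ok,rv,tv=cv2.solvePnP(m,px,r["mtx"],None,rv,tv,True)
    e=cv2.projectPoints(m[:n],rv,tv,r["mtx"],None)[0][:,0]-px[:n]
    Rc=R.from_quat(r["orientation"]).as_matrix(); Rw=Rc@cv2.Rodrigues(rv)[0]; p=Rc@tv[:,0]+r["xyz"]
    print(n,"origin",p.round(4),"top",(p+.1*Rw[:,2]).round(4),"\n",Rw.round(3),"err",np.abs(e).max(), "lean",np.degrees(np.arccos(Rw[2,2])),"yaw",np.arctan2(Rw[1,0],Rw[0,0]))
    Rt=R.from_quat(r["st"]["tcp_rot"]).as_matrix()
    for h in (.1,.055): print("tool->tile pt h",h,((Rt.T@(p+h*Rw[:,2]-r["st"]["eef_pos"]))*1e3).round(1),"mm")
    print("rot tool->(ty,tx,-tz) deg",np.degrees(R.from_matrix(Rt.T@np.c_[Rw[:,1],Rw[:,0],-Rw[:,2]]).as_rotvec()).round(2))
E
```

```text
4 origin [0.4908 0.3489 0.011 ] top [0.4417 0.3429 0.0979] 
 [[ 0.848 -0.201 -0.491]
 [ 0.197  0.979 -0.061]
 [ 0.493 -0.045  0.869]] err 0.13782257459075709 lean 29.672220506571925 yaw 0.2280290892130855
tool->tile pt h 0.1 [ -6.1 -63.8 115.8] mm
tool->tile pt h 0.055 [ -7.9 -64.  160.8] mm
rot tool->(ty,tx,-tz) deg [ 0.29 -2.18 -1.26]
6 origin [0.4913 0.351  0.0096] top [0.4422 0.3424 0.0963] 
 [[ 0.845 -0.212 -0.491]
 [ 0.194  0.977 -0.086]
 [ 0.498 -0.022  0.867]] err 2.3715984693129144 lean 29.910160373262276 yaw 0.22615768686750767
tool->tile pt h 0.1 [ -6.7 -64.1 117.4] mm
tool->tile pt h 0.055 [ -7.3 -64.1 162.4] mm
rot tool->(ty,tx,-tz) deg [-0.04 -0.73 -1.15]
```

Call:
send_rows(translation=[[-0.08,-0.71,0],[-0.08,-0.71,0],[-0.08,-0.71,0],[0,0,0.85],[0,0,0.85]], rotation=[[0,0,-0.2],[0,0,0],[0,0,0],[0,0,0],[0,0,0]], grip=[40,40,40,40,40])

```text
time: 7.95
eef_pos: [0.4128, 0.3361, 0.1558]
tcp_rot: [0.604, 0.753, 0.2, 0.166]
contact_force: [0.4, 0.6, 0.2]
opening: 0.465
```

Call:
send_rows(translation=[[0,0,0.85],[0,0,0.85],[0,0,0.85],[0,0,0.85],[0,0,0]], rotation=[[0,0,0],[0,0,0],[0,0,0],[0,0,0],[0,0,0]], grip=[40,40,40,40,40])

```text
time: 8.57
eef_pos: [0.4619, 0.3453, 0.0652]
tcp_rot: [0.605, 0.754, 0.197, 0.165]
contact_force: [0.0, -0.0, -0.1]
opening: 0.466
```

```bash
python3 -c "
from h import *
r=wrist('w2');print(r['st']['time'],r['st']['eef_pos'],r['st']['contact_force'],r['st']['opening'])"
```

```text
8.575 [0.46193733 0.34526517 0.065237  ] [ 0.01236681 -0.04005257 -0.11842356] 0.46590588944708017
```

View pics/w2.png

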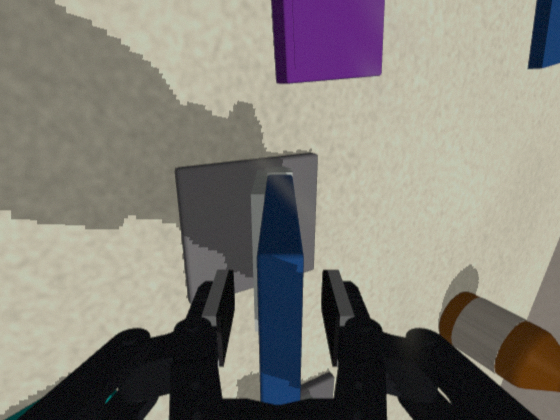

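The tile stands centred between the pads (edge at x 260–302, fingers at 232 and 325). Closing.

Call:
send_rows(translation=[[0,0,0],[0,0,0],[0,0,0],[0,0,0],[0,0,0]], rotation=[[0,0,0],[0,0,0],[0,0,0],[0,0,0],[0,0,0]], grip=[5,5,5,5,5], squeeze=45)

```text
time: 9.25
eef_pos: [0.4618, 0.3466, 0.0682]
tcp_rot: [0.604, 0.754, 0.2, 0.166]
contact_force: [-4.0, -2.8, 7.4]
opening: 0.155
```

Call:
send_rows(translation=[[0,0,0],[0,0,-0.3],[0,0,-0.7],[0,0,-1],[0,0,-1]], rotation=[[0,0,0],[0,0,0],[0,0,0],[0,0,0],[0,0,0]], grip=[5,5,5,5,5])

```text
time: 9.88
eef_pos: [0.4158, 0.3366, 0.1447]
tcp_rot: [0.604, 0.754, 0.198, 0.165]
contact_force: [-0.0, 0.2, -2.5]
opening: 0.16
```

Call:
send_rows(translation=[[0,0,-1],[0,0,-1],[0,0,0],[0,0,0],[0,0,0]], rotation=[[0,0,0],[0,0,0],[1,0,0],[1,0,0],[1,0,0]], grip=[5,5,5,5,5])

```text
time: 10.5
eef_pos: [0.3866, 0.331, 0.1964]
tcp_rot: [0.62, 0.774, 0.097, 0.083]
contact_force: [-0.1, -0.4, -1.5]
opening: 0.159
```

Call:
send_rows(translation=[[0,0,-1],[0,0,-1],[0,0,0],[0,0,0],[0,0,0]], rotation=[[1,0,0],[1,0,0],[1,0,0],[0,0,0],[0,0,0]], grip=[5,5,5,5,5])

```text
time: 11.12
eef_pos: [0.3742, 0.3286, 0.2541]
tcp_rot: [0.626, 0.78, -0.003, 0.003]
contact_force: [0.0, -0.3, -1.9]
opening: 0.157
```

```bash
python3 -c "
from h import *
r=wrist('w3');s=r['st'];print(s['time'],s['eef_pos'],s['contact_force'],s['opening'],R.from_quat(s['tcp_rot']).as_matrix().round(4))
cv2.imwrite('pics/w3c.png',cv2.resize(r['image'][130:,180:400],None,fx=2,fy=2,interpolation=2))"
```

```text
11.125 [0.37417147 0.3285646  0.2541049 ] [ 0.02989315 -0.25135536 -1.91967205] 0.1573551824371233 [[-2.160e-01  9.764e-01  5.000e-04]
 [ 9.764e-01  2.160e-01 -9.300e-03]
 [-9.200e-03 -1.500e-03 -1.000e+00]]
```

View pics/w3c.png

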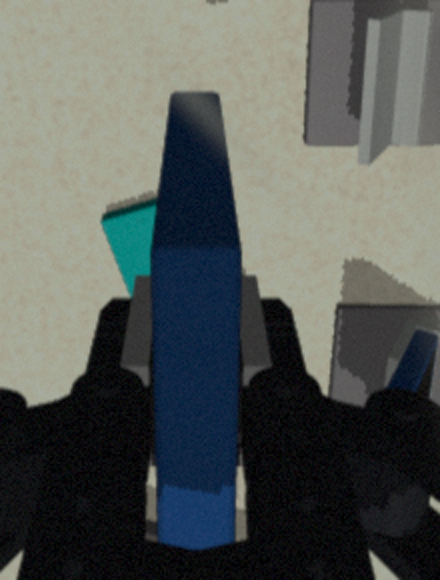

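The tile is held, centred; its corners in the crop: upper end of top edge (153,247), (241,247), lower end (160,545), (235,547), bottom (170,93), (219,93).

```bash
python3 - <<'E'
from h import *
r=load('w3.pkl'); H=np.array
px=np.array([(153,247),(241,247),(235,547),(160,545),(170,93),(219,93)],float)/2+[180,130]-0.25
m=np.array([(-7,35,100),(7,35,100),(7,-35,100),(-7,-35,100),(-7,35,0),(7,35,0)],float)/1e3
ok,rv,tv=cv2.solvePnP(m,px,r["mtx"],None,flags=cv2.SOLVEPNP_SQPNP)
ok,rv,tv=cv2.solvePnP(m,px,r["mtx"],None,rv,tv,True)
e=cv2.projectPoints(m,rv,tv,r["mtx"],None)[0][:,0]-px; print(e.round(1))
Rc=R.from_quat(r["orientation"]).as_matrix(); Rw=Rc@cv2.Rodrigues(rv)[0]; p=Rc@tv[:,0]+r["xyz"]
Rt=R.from_quat(r["st"]["tcp_rot"]).as_matrix()
po=Rt.T@(p-r["st"]["eef_pos"]); Q=Rt.T@np.c_[Rw[:,1],Rw[:,0],-Rw[:,2]]
print("origin in tool mm",po*1e3,"rot in tool deg",np.degrees(R.from_matrix(Q).as_rotvec()))
print("tile z world",Rw[:,2])
# target tool pose
yaw=-0.1093; X=H([np.cos(yaw),np.sin(yaw),0]);Y=H([-X[1],X[0],0]); spot=H([.5635,-.1070,.006])
tt=spot-np.c_[Y,X,-H([0,0,1.])]@H([po[0],po[1],po[2]])
print("TCP target",tt,"delta",tt-r["st"]["eef_pos"])
E
```

```text
[[ 1.6 -0.1]
 [-1.6 -0.3]
 [-2.  -0.2]
 [ 1.8  1. ]
 [ 0.8 -0.3]
 [-0.7 -0.3]]
origin in tool mm [ 0.72241067 -0.34547289 68.62021056] rot in tool deg [ 0.24427069  2.07354788 -0.15784292]
tile z world [ 0.01153568 -0.02505668  0.99961947]
TCP target [ 0.56376461 -0.10775578  0.07462021] delta [ 0.18959314 -0.43632039 -0.17948469]
```

Call:
send_rows(translation=[[0,0,0],[0,0,0],[0,0,0],[0,0,0],[0,0,0]], rotation=[[0,-0.28,0],[0,0,0.93],[0,0,0.93],[0,0,0.93],[0,0,0.93]], grip=[5,5,5,5,5])

```text
time: 11.8
eef_pos: [0.3747, 0.329, 0.2551]
tcp_rot: [0.745, 0.667, -0.008, 0.015]
contact_force: [-1.4, 1.2, -2.1]
opening: 0.154
```

Call:
send_rows(translation=[[-0.5,0.3,0],[-0.9,0.5,0],[-0.9,0.5,0],[-0.9,0.5,0],[-0.9,0.5,0]], rotation=[[0,0,0],[0,0,0],[0,0,0],[0,0,0],[0,0,0]], grip=[5,5,5,5,5])

```text
time: 12.42
eef_pos: [0.4309, 0.1975, 0.26]
tcp_rot: [0.743, 0.669, -0.008, 0.015]
contact_force: [0.4, -0.0, -2.1]
opening: 0.159
```

Call:
send_rows(translation=[[-0.9,0.5,0],[-0.9,0.5,0],[-0.9,0.5,0],[-0.9,0.5,0],[-0.9,0.5,0]], rotation=[[0,0,0],[0,0,0],[0,0,0],[0,0,0],[0,0,0]], grip=[5,5,5,5,5])

```text
time: 13.05
eef_pos: [0.4907, 0.0552, 0.265]
tcp_rot: [0.744, 0.669, -0.008, 0.015]
contact_force: [0.5, -0.1, -1.3]
opening: 0.156
```

Call:
send_rows(translation=[[-0.9,0.5,0],[-0.9,0.5,0],[-0.9,0.5,0],[-0.9,0.5,0],[0,0,0]], rotation=[[0,0,0],[0,0,0],[0,0,0],[0,0,0],[0,0,0]], grip=[5,5,5,5,5])

```text
time: 13.68
eef_pos: [0.5388, -0.0591, 0.2689]
tcp_rot: [0.745, 0.667, -0.009, 0.015]
contact_force: [-0.6, 0.5, -0.8]
opening: 0.159
```

```bash
cat > go.py <<'E'
import sys
from h import *
from plant import ctrl
s=ctrl.get_state(); Rt=R.from_quat(s["tcp_rot"]).as_matrix()
t=np.array(list(map(float,sys.argv[1:4]))); yaw=float(sys.argv[4])
X=np.array([np.cos(yaw),np.sin(yaw),0]);Y=np.array([-X[1],X[0],0]);T=np.c_[Y,X,[0,0,-1]]
print("t",s["time"],"eef",s["eef_pos"].round(4),"F",s["contact_force"].round(1),"op",round(s["opening"],3))
print("units tool",(Rt.T@(t-s["eef_pos"])/.03).round(2),"rot units",(np.degrees(R.from_matrix(Rt.T@T).as_rotvec())/5).round(2))
E
python3 go.py .5637 -.1077 .0746 -.1093
```

```text
t 13.675 eef [ 0.5388 -0.0591  0.2689] F [-0.6  0.5 -0.8] op 0.159
units tool [-1.31  0.93  6.53] rot units [0.12 0.37 0.  ]
```

Call:
send_rows(translation=[[-0.65,0.47,0.5],[-0.65,0.47,0.5],[0,0,1],[0,0,1],[0,0,1]], rotation=[[0,0,0],[0,0,0],[0,0,0],[0,0,0],[0,0,0]], grip=[5,5,5,5,5])

```text
time: 14.3
eef_pos: [0.5629, -0.1019, 0.1497]
tcp_rot: [0.743, 0.669, -0.008, 0.014]
contact_force: [0.4, -0.2, -1.2]
opening: 0.159
```

Call:
send_rows(translation=[[0,0,1],[0,0,1],[0,0,0],[0,0,0]], rotation=[[0.1,0,0],[0,0,0],[0,0,0],[0,0,0]], grip=[5,5,5,5])

```text
time: 14.8
eef_pos: [0.5642, -0.1042, 0.0919]
tcp_rot: [0.744, 0.668, -0.011, 0.012]
contact_force: [0.4, 1.1, 0.4]
opening: 0.158
```

```bash
python3 go.py .5637 -.1077 .0746 -.1093; python3 - <<'E'
from h import *
from plant import eyes
r=eyes.read_camera("scene"); pickle.dump(r,open("s4.pkl","wb"))
cv2.imwrite("pics/s4.png",cv2.resize(r["image"][190:300,150:270],None,fx=5,fy=5,interpolation=2))
E
```

```text
t 14.8 eef [ 0.5642 -0.1042  0.0919] F [0.4 1.1 0.4] op 0.158
units tool [-0.1  -0.01  0.58] rot units [0.04 0.37 0.03]
```

View pics/s4.png

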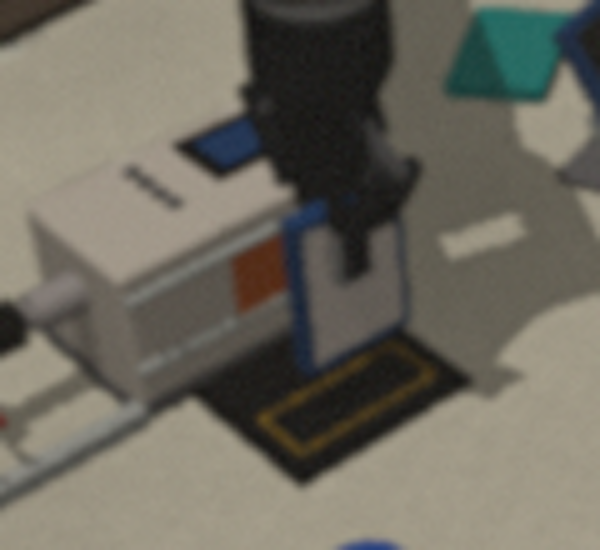

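The tile hangs above the stage with its lower front edge at crop (308,372)–(408,328), over the outline.

```bash
python3 - <<'E'
from h import *
r=load("s4.pkl"); t=load("top0.pkl")
yaw=-.1093;X=np.array([np.cos(yaw),np.sin(yaw),0]);Y=np.array([-X[1],X[0],0]);S=np.array([.5635,-.107,0])
f=lambda c:(150+c[0]/5,190+c[1]/5)
for z in (.006,.02,.024,.03,.035):
    a,b=[onz(r,f(c),z)-S for c in [(308,372),(408,328)]]
    print(z,[(v@X*1e3).round(1) for v in(a,b)],[(v@Y*1e3).round(1) for v in(a,b)])
print("outline",[[(onz(r,f(c),.006)-S)@A for A in(X,Y)] for c in [(258,415),(302,455),(438,372),(390,345)]])
E
```

```text
0.006 [np.float64(-29.8), np.float64(-20.2)] [np.float64(-4.7), np.float64(59.9)]
0.02 [np.float64(-15.5), np.float64(-6.1)] [np.float64(-13.4), np.float64(50.1)]
0.024 [np.float64(-11.4), np.float64(-2.0)] [np.float64(-15.9), np.float64(47.3)]
0.03 [np.float64(-5.2), np.float64(4.1)] [np.float64(-19.7), np.float64(43.1)]
0.035 [np.float64(-0.1), np.float64(9.1)] [np.float64(-22.8), np.float64(39.6)]
outline [[np.float64(-0.01994452121210348), np.float64(-0.046220401308516575)], [np.float64(0.02361589625129643), np.float64(-0.04815911078506205)], [np.float64(0.022460551458501756), np.float64(0.0475804595739899)], [np.float64(-0.015539237542326792), np.float64(0.04300823534629696)]]
```

Call:
send_rows(translation=[[-0.05,0,0.1],[-0.05,0,0.1],[0,0,0.1]], rotation=[[0,0,0],[0,0,0],[0,0,0]], grip=[5,5,5])

```text
time: 15.22
eef_pos: [0.5634, -0.1076, 0.0818]
tcp_rot: [0.744, 0.668, -0.011, 0.011]
contact_force: [-0.6, 0.5, -2.6]
opening: 0.16
```

Call:
send_rows(translation=[[0,0,0.1],[0,0,0.05]], rotation=[[0,0,0],[0,0,0]], grip=[5,5])

```text
time: 15.48
eef_pos: [0.5631, -0.1075, 0.0768]
tcp_rot: [0.744, 0.668, -0.011, 0.011]
contact_force: [-0.2, -0.2, -1.7]
opening: 0.154
```

Call:
send_rows(translation=[[0,0,0.05],[0,0,0.05]], rotation=[[0,0,0],[0,0,0]], grip=[5,5])

```text
time: 15.72
eef_pos: [0.5633, -0.1077, 0.0741]
tcp_rot: [0.744, 0.668, -0.011, 0.011]
contact_force: [0.2, -0.1, -1.5]
opening: 0.159
```

Call:
send_rows(translation=[[0,0,0.05],[0,0,0.05]], rotation=[[0,0,0],[0,0,0]], grip=[5,5])

```text
time: 15.98
eef_pos: [0.5633, -0.1078, 0.0711]
tcp_rot: [0.744, 0.668, -0.011, 0.011]
contact_force: [-0.7, 0.4, -2.7]
opening: 0.156
```

Call:
send_rows(translation=[[0,0,0.05],[0,0,0]], rotation=[[0,0,0],[0,0,0]], grip=[5,5])

```text
time: 16.23
eef_pos: [0.5632, -0.1078, 0.0695]
tcp_rot: [0.744, 0.668, -0.011, 0.011]
contact_force: [-0.2, 0.5, -1.7]
opening: 0.157
```

```bash
python3 - <<'E'
from h import *
from plant import eyes
r=eyes.read_camera("scene"); pickle.dump(r,open("s5.pkl","wb"))
cv2.imwrite("pics/s5.png",cv2.resize(r["image"][225:290,185:250],None,fx=9,fy=9,interpolation=2))
E
```

```text
(no output)
```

View pics/s5.png

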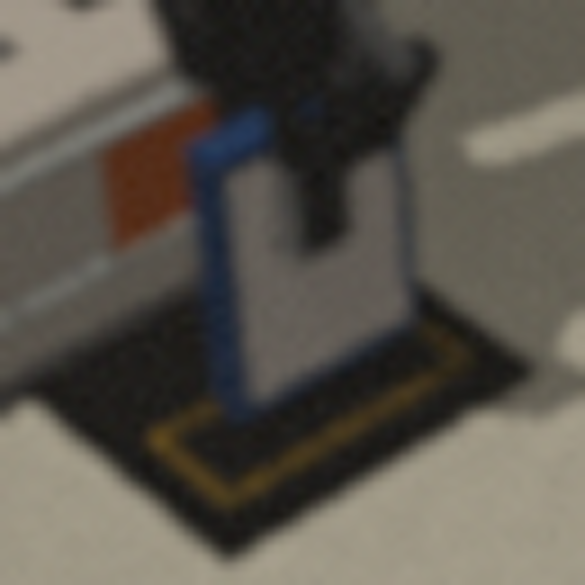

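The tile's front lower corners are at crop (238,418) and (418,325), apparently still a little above the stage.

```bash
python3 - <<'E'
from h import *
r=load("s5.pkl")
yaw=-.1093;X=np.array([np.cos(yaw),np.sin(yaw),0]);Y=np.array([-X[1],X[0],0]);S=np.array([.5635,-.107,0])
f=lambda c:(185+c[0]/9-.45,225+c[1]/9-.45)
for z in (.006,.012,.016,.02):
    a,b=[onz(r,f(c),z)-S for c in [(238,418),(418,325)]]
    print(z,[(v@X*1e3).round(1) for v in(a,b)],[(v@Y*1e3).round(1) for v in(a,b)])
    print([ (proj(r,S+.007*X+y*Y+[0,0,z])-[185,225]+.45)*9 for y in (-.035,.035)])
E
```

```text
0.006 [np.float64(-8.2), np.float64(-3.6)] [np.float64(-22.7), np.float64(44.5)]
[array([235.18342335, 460.63795283]), array([415.34364492, 354.38275325])]
0.012 [np.float64(-2.3), np.float64(2.3)] [np.float64(-26.3), np.float64(40.4)]
[array([233.05089482, 445.86125767]), array([413.75973094, 339.77808584])]
0.016 [np.float64(1.7), np.float64(6.3)] [np.float64(-28.7), np.float64(37.7)]
[array([231.62264603, 435.96465058]), array([412.69906455, 329.99808507])]
0.02 [np.float64(5.7), np.float64(10.2)] [np.float64(-31.1), np.float64(35.0)]
[array([230.18911276, 426.03142633]), array([411.63459545, 320.18302102])]
```

Call:
send_rows(translation=[[-0.08,0,0],[0,0,0.15],[0,0,0.1],[0,0,0.05]], rotation=[[0,0.3,0],[0,0,0],[0,0,0],[0,0,0]], grip=[5,5,5,5])

```text
time: 16.77
eef_pos: [0.5627, -0.1101, 0.0602]
tcp_rot: [0.744, 0.668, -0.002, 0.002]
contact_force: [0.9, 0.4, -1.2]
opening: 0.16
```

Call:
send_rows(translation=[[0,0,0.05],[0,0,0.0]], rotation=[[0,0,0],[0,0,0]], grip=[5,5])

```text
time: 17.02
eef_pos: [0.5631, -0.1102, 0.0593]
tcp_rot: [0.744, 0.668, -0.001, 0.002]
contact_force: [-0.0, 0.2, -2.0]
opening: 0.158
```

Call:
send_rows(translation=[[0,0,0.05],[0,0,0.0]], rotation=[[0,0,0],[0,0,0]], grip=[5,5])

```text
time: 17.27
eef_pos: [0.5634, -0.1102, 0.0592]
tcp_rot: [0.744, 0.668, -0.001, 0.002]
contact_force: [-2.6, 0.7, 5.5]
opening: 0.156
```

```bash
cat > chk.py <<'E'
from h import *
from plant import eyes
r=eyes.read_camera("scene"); im=r["image"].astype(int)
yaw=-.1093;X=np.array([np.cos(yaw),np.sin(yaw),0]);Y=np.array([-X[1],X[0],0]);S=np.array([.5635,-.107,0])
hsv=cv2.cvtColor(r["image"],cv2.COLOR_BGR2HSV)
m=(cv2.inRange(hsv,(100,90,45),(130,255,255))>0)
k=np.zeros_like(m);k[235:285,200:240]=m[235:285,200:240]
n,l,st,ce=cv2.connectedComponentsWithStats(k.astype(np.uint8)); print(st[1:])
for u in range(204,238,2):
    rows=np.where(k[:,u])[0]
    if len(rows):
        p=onz(r,(u,rows.max()+.5),.006)-S; print(u,rows.min(),rows.max(),(p@X*1e3).round(1),(p@Y*1e3).round(1))
E
python3 chk.py
```

```text
[[206 241   8  34  91]]
206 245 246 -108.0 32.3
208 244 265 -33.2 -14.8
210 241 273 -1.8 -30.9
212 241 274 5.5 -29.4
```

Call:
send_rows(translation=[[0,0,0],[0,0,0],[0,0,0],[0,0,0],[0,0,0]], rotation=[[0,0,0],[0,0,0],[0,0,0],[0,0,0],[0,0,0]], grip=[18,22,30,40,45])

```text
time: 17.95
eef_pos: [0.5631, -0.1103, 0.0577]
tcp_rot: [0.744, 0.668, -0.001, 0.002]
contact_force: [-0.0, -1.0, -0.2]
opening: 0.527
```

Call:
send_rows(translation=[[0,0,-0.3],[0,0,-0.7],[0,0,-1],[0,0,-1],[0,0,-1]], rotation=[[0,0,0],[0,0,0],[0,0,0],[0,0,0],[0,0,0]], grip=[45,45,45,45,45])

```text
time: 18.58
eef_pos: [0.563, -0.1096, 0.1795]
tcp_rot: [0.744, 0.668, -0.001, 0.003]
contact_force: [0.1, -0.0, -0.5]
opening: 0.529
```

Call:
send_rows(translation=[[0,0,-1],[0,0,-1],[0,0,0]], rotation=[[0,0,0],[0,0,0],[0,0,0]], grip=[45,45,45])

```text
time: 18.95
eef_pos: [0.5645, -0.1099, 0.2417]
tcp_rot: [0.744, 0.668, 0.0, 0.006]
contact_force: [-0.1, -0.2, 0.6]
opening: 0.528
```

```bash
python3 - <<'E'
from h import *
from plant import eyes
t=eyes.read_camera("scene"); pickle.dump(t,open("s6.pkl","wb"))
r=wrist("w6"); print(r["st"]["time"],r["st"]["eef_pos"])
a=cv2.resize(t["image"][220:290,180:250],(380,380),interpolation=2); b=cv2.resize(r["image"][50:,:],(415,274),interpolation=3)
o=np.zeros((380,800,3),np.uint8); o[:,:380]=a; o[:274,385:]=b; cv2.imwrite("pics/m6.png",o)
E
python3 chk.py; python3 go.py .4279 -.2497 .15 -.1093
```

```text
19.0 [ 0.56338418 -0.10945739  0.23928186]
[[206 235  22  40 134]]
206 245 246 -108.0 32.3
208 244 267 -26.2 -19.9
210 243 273 -1.8 -30.9
212 242 274 5.5 -29.4
214 241 244 -98.8 55.1
216 240 243 -98.4 62.3
218 239 242 -98.1 69.5
220 238 240 -101.7 79.9
222 237 239 -101.3 87.2
224 235 238 -101.0 94.6
226 235 238 -96.6 99.0
t 19.1 eef [ 0.5621 -0.109   0.2365] F [-0.1  0.  -0.3] op 0.527
units tool [-5.13 -3.95  2.91] rot units [-0.    0.05  0.02]
```

View pics/m6.png

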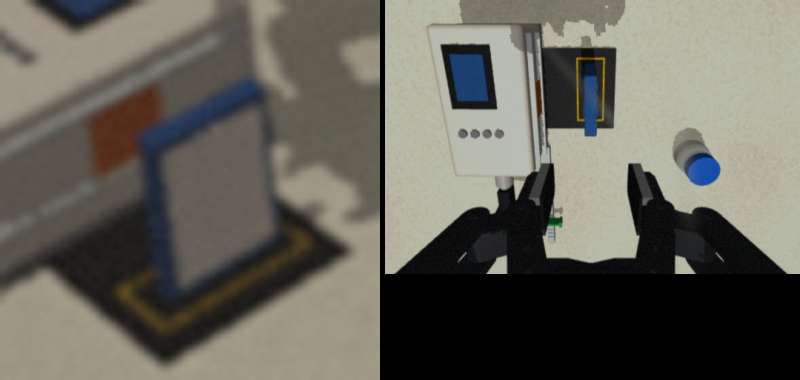

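The tile stands upright within the outline; the wrist view shows it square to it. Measuring it, then the rod.

```bash
python3 - <<'E'
from h import *
yaw=-.1093;X=np.array([np.cos(yaw),np.sin(yaw),0]);Y=np.array([-X[1],X[0],0]);S=np.array([.5635,-.107,0])
loc=lambda p:[round(float((p-S)@A)*1e3,1) for A in(X,Y)]
s=load("s6.pkl")
for c in [(170,297),(281,240)]: print("bottom front",loc(onz(s,(180+c[0]/5.43-.45,220+c[1]/5.43-.45),.006)))
for c in [(140,132),(252,82),(263,95),(160,152)]: print("top z.106",loc(onz(s,(180+c[0]/5.43-.45,220+c[1]/5.43-.45),.106)))
r=load("w6.pkl"); hsv=cv2.cvtColor(r["image"],cv2.COLOR_BGR2HSV)
m=cv2.inRange(hsv,(100,90,70),(130,255,255)); m[:, :250]=0; m[:,320:]=0; m[:110]=0; m[250:]=0
n,l,st,ce=cv2.connectedComponentsWithStats(m); i=1+np.argmax(st[1:,4]); print(st[i])
q=np.argwhere(l==i)[:,::-1].astype(np.float32); c,sz,an=cv2.minAreaRect(q)
bp=cv2.boxPoints((c,sz,an)); print("wrist top corners",[loc(onz(r,p,.106)) for p in bp],an)
# yellow outline in wrist for check
m=cv2.inRange(hsv,(18,90,50),(38,255,255)); m[:,:240]=0;m[:,320:]=0;m[:110]=0;m[250:]=0
P=np.array([onz(r,p,.006)[:2] for p in np.argwhere(m)[:,::-1]]).astype(np.float32); print("outline by wrist",cv2.minAreaRect(P))
E
```

```text
bottom front [2.4, -31.0]
bottom front [7.6, 36.7]
top z.106 [-6.7, -29.1]
top z.106 [0.0, 34.7]
top z.106 [12.5, 31.9]
top z.106 [13.0, -31.5]
[ 269  152   18   82 1374]
wrist top corners [[-6.0, 36.1], [7.3, 36.1], [8.0, -32.4], [-6.4, -32.4]] 90.0
outline by wrist ((0.563847541809082, -0.10944050550460815), (0.09508048743009567, 0.042185794562101364), 83.6431655883789)
```

Call:
send_rows(translation=[[-0.85,-0.65,0],[-0.85,-0.65,0],[-0.85,-0.65,0],[-0.85,-0.65,0],[-0.85,-0.65,0]], rotation=[[0,0,0],[0,0,0],[0,0,0],[0,0,0],[0,0,0]], grip=[45,45,45,45,45])

```text
time: 19.73
eef_pos: [0.4507, -0.2257, 0.2362]
tcp_rot: [0.744, 0.668, -0.002, 0.001]
contact_force: [1.4, -0.6, 0.7]
opening: 0.527
```

Call:
send_rows(translation=[[-0.85,-0.65,0],[0,0,0.9],[0,0,0.9],[0,0,0],[0,0,0]], rotation=[[0,0,0],[0,0,0],[0,0,0],[0,0,0],[0,0,0]], grip=[45,45,45,45,45])

```text
time: 20.35
eef_pos: [0.4302, -0.2491, 0.1844]
tcp_rot: [0.744, 0.668, -0.001, 0.002]
contact_force: [1.1, -0.4, 0.4]
opening: 0.526
```

```bash
python3 go.py .4275 -.2487 .046 -.11; python3 -c "
from h import *
r=wrist('w7');cv2.imwrite('pics/w7c.png',cv2.resize(r['image'][120:420,130:430],None,fx=2,fy=2,interpolation=2))"
```

```text
t 20.35 eef [ 0.4302 -0.2491  0.1844] F [ 1.1 -0.4  0.4] op 0.526
units tool [ 0.03 -0.1   4.61] rot units [0.02 0.06 0.03]
```

View pics/w7c.png

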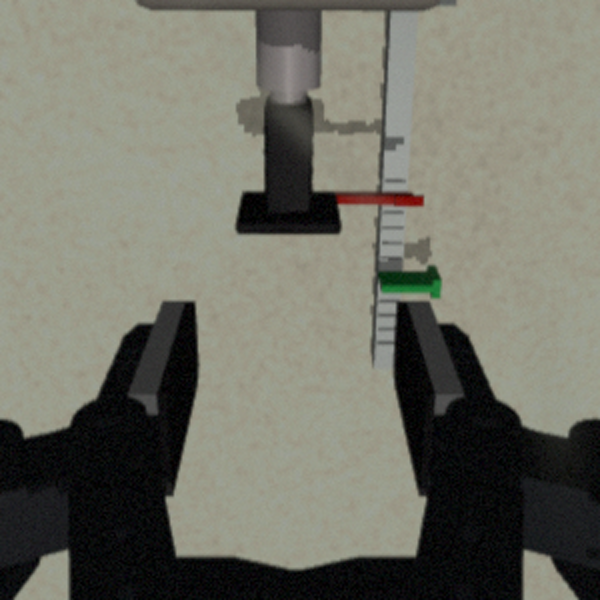

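The crop shows the grip at (288,150), flange at (289,210), red pointer line at row ~200 (x 338–423), and the green marker bar at rows ~272–292 (x 379–440).

```bash
python3 - <<'E'
from h import *
r=load("w7.pkl"); s=load("scene0.pkl"); t=load("top0.pkl")
yaw=-.11;X=np.array([np.cos(yaw),np.sin(yaw),0]);Y=np.array([-X[1],X[0],0]);O=np.array([.4444,-.0951,0])
loc=lambda p:[round(float((p-O)@A)*1e3,1) for A in(X,Y)]
f=lambda c:(130+c[0]/2-.25,120+c[1]/2-.25)
print("flange top z83",[loc(onz(r,f(c),.083)) for c in [(243,194),(336,194)]],"flange front bottom z47",[loc(onz(r,f(c),.047)) for c in [(237,233),(341,233)]])
print("grip top z77",[loc(onz(r,f(c),.077)) for c in [(266,150),(313,150)]])
print("track end/top z12",[loc(onz(r,f(c),.012)) for c in [(376,366),(393,366)]])
hsv=cv2.cvtColor(r["image"],cv2.COLOR_BGR2HSV)
for n,lo,hi,z in (("red",(0,130,60),(8,255,255),.05),("green",(45,110,30),(85,255,255),.028)):
    m=cv2.inRange(hsv,lo,hi); m[:,:290]=0;m[:180]=0;m[290:]=0
    k,l,st,ce=cv2.connectedComponentsWithStats(m); i=1+np.argmax(st[1:,4]); print(n,st[i],ce[i])
    for u in range(st[i,0],st[i,0]+st[i,2],3):
        rw=np.where(l[:,u]==i)[0]
        if len(rw): print("  ",u,rw.min(),rw.max(),loc(onz(r,(u,rw.min()-.5),z)),loc(onz(r,(u,rw.mean()),z)),loc(onz(r,(u,rw.max()+.5),z)), hsv[rw,u,2])
E
```

```text
flange top z83 [[-16.4, -158.2], [17.8, -158.1]] flange front bottom z47 [[-22.1, -189.2], [22.7, -189.1]]
grip top z77 [[-8.0, -143.1], [9.3, -143.0]]
track end/top z12 [[45.4, -279.3], [54.3, -279.3]]
red [298 217  44   6 208] [319.94230769 219.37980769]
   298 217 220 [20.2, -169.9] [20.2, -171.5] [20.2, -173.5] [72 73 61]
   301 217 221 [22.7, -169.9] [22.7, -172.1] [22.8, -174.4] [ 83 108 125 124 129]
   304 217 221 [25.2, -169.9] [25.2, -172.1] [25.3, -174.4] [ 82 110 128 125 128]
   307 218 221 [27.7, -170.8] [27.8, -172.6] [27.8, -174.4] [110 125 125 126]
   310 218 221 [30.2, -170.8] [30.3, -172.6] [30.3, -174.3] [114 126 126 130]
   313 218 221 [32.7, -170.8] [32.8, -172.5] [32.9, -174.3] [113 122 124 125]
   316 218 221 [35.2, -170.8] [35.3, -172.5] [35.4, -174.3] [112 121 122 126]
   319 217 221 [37.7, -169.9] [37.8, -172.1] [37.9, -174.3] [ 71 106 124 126 123]
   322 217 221 [40.2, -169.8] [40.3, -172.1] [40.4, -174.3] [ 75 105 124 124 129]
   325 217 221 [42.7, -169.8] [42.8, -172.1] [42.9, -174.3] [ 69 102 123 126 128]
   328 218 222 [45.3, -170.7] [45.4, -173.0] [45.5
[... 811 characters left out ...]
3.6, -217.9] [53.8, -222.6] [54.1, -227.3] [ 43  42  48  49  49  73 107 119 122]
   334 257 265 [56.4, -217.9] [56.7, -222.6] [56.9, -227.3] [ 44  47  47  47  48  73 105 121 126]
   337 257 265 [59.2, -217.9] [59.5, -222.6] [59.8, -227.3] [ 46  45  45  46  52  74 106 120 126]
   340 257 265 [62.0, -217.8] [62.3, -222.6] [62.6, -227.3] [ 46  48  49  46  53  76 107 122 123]
   343 256 265 [64.8, -216.8] [65.1, -222.0] [65.5, -227.3] [ 52  48  45  43  47  51  74 103 121 126]
   346 254 268 [67.5, -214.7] [68.0, -222.5] [68.5, -230.5] [ 53  51  51  51  50  49  72  82  98 112 121 123 109 110 121]
   349 259 268 [70.6, -219.9] [71.0, -225.2] [71.4, -230.5] [ 71 103 120 123 123 121 122 125 122 125]
```

Call:
send_rows(translation=[[0,-0.08,0.8],[0,0,1],[0,0,1],[0,0,1],[0,0,0.8]], rotation=[[0,0,0],[0,0,0],[0,0,0],[0,0,0],[0,0,0]], grip=[45,45,45,45,45])

```text
time: 21.02
eef_pos: [0.4287, -0.2501, 0.0465]
tcp_rot: [0.744, 0.668, -0.001, 0.003]
contact_force: [-0.5, -0.2, -0.4]
opening: 0.529
```

Call:
send_rows(translation=[[0,0,0],[0,0,0],[0,0,0],[0,0,0],[0,0,0]], rotation=[[0,0,0],[0,0,0],[0,0,0],[0,0,0],[0,0,0]], grip=[45,30,8,8,8], squeeze=60)

```text
time: 21.65
eef_pos: [0.4275, -0.2504, 0.0484]
tcp_rot: [0.744, 0.668, -0.002, 0.002]
contact_force: [-5.7, 0.8, 6.1]
opening: 0.197
```

Call:
send_rows(translation=[[0,0,0],[0,0,0]], rotation=[[0,0,0],[0,0,0]], grip=[8,8])

```text
time: 21.9
eef_pos: [0.4275, -0.2504, 0.0484]
tcp_rot: [0.744, 0.668, -0.002, 0.002]
contact_force: [-6.6, -0.4, 5.9]
opening: 0.204
```

Call:
send_rows(translation=[[-0.2,0,0],[-0.3,0,0],[-0.3,0,0],[-0.3,0,0],[-0.3,0,0]], rotation=[[0,0,0],[0,0,0],[0,0,0],[0,0,0],[0,0,0]], grip=[8,8,8,8,8])

```text
time: 22.52
eef_pos: [0.4231, -0.2901, 0.0483]
tcp_rot: [0.744, 0.668, -0.001, 0.0]
contact_force: [-3.8, 8.0, 8.3]
opening: 0.199
```

Call:
send_rows(translation=[[-0.2,0,0],[-0.1,0,0],[0,0,0],[0,0,0]], rotation=[[0,0,0],[0,0,0],[0,0,0],[0,0,0]], grip=[8,8,8,8])

```text
time: 23.02
eef_pos: [0.4221, -0.2987, 0.0484]
tcp_rot: [0.744, 0.668, -0.001, 0.0]
contact_force: [-4.0, 8.9, 7.6]
opening: 0.203
```

```bash
cat > rod.py <<'E'
from h import *
from plant import eyes
import sys
yaw=-.11;X=np.array([np.cos(yaw),np.sin(yaw),0]);Y=np.array([-X[1],X[0],0]);O=np.array([.4444,-.0951,0])
loc=lambda p:[round(float((p-O)@A)*1e3,1) for A in(X,Y)]
w=wrist(sys.argv[1]); t=eyes.read_camera("top"); s=eyes.read_camera("scene")
pickle.dump((t,s),open(sys.argv[1]+"ts.pkl","wb"))
print(w["st"]["time"],w["st"]["eef_pos"],w["st"]["contact_force"],"tcp loc",loc(w["st"]["eef_pos"]))
for cn,r,(u0,u1,v0,v1) in (("w",w,(250,420,150,420)),("t",t,(400,480,240,295)),("s",s,(90,180,250,320))):
  hsv=cv2.cvtColor(r["image"],cv2.COLOR_BGR2HSV)
  for n,lo,hi,z in (("red",(0,130,50),(8,255,255),.05),("green",(45,110,30),(85,255,255),.028)):
    m=cv2.inRange(hsv,lo,hi); k=np.zeros_like(m); k[v0:v1,u0:u1]=m[v0:v1,u0:u1]
    q,l,st,ce=cv2.connectedComponentsWithStats(k)
    for i in range(1,q):
        if st[i,4]<5: continue
        Q=np.array([loc(onz(r,p,z)) for p in np.argwhere(l==i)[:,::-1]])
        print(cn,n,st[i],"X",Q[:,0].min(),Q[:,0].max(),"Y",Q[:,1].min(),Q[:,1].max(),"med",np.median(Q[:,1]))
E
python3 rod.py w8
```

```text
23.025 [ 0.42213788 -0.29871951  0.04835493] [-4.02723821  8.93943795  7.56625429] tcp loc [0.2, -204.8]
w red [338 310  61  17 639] X 28.4 57.0 Y -225.8 -217.0 med -221.3
w green [354 283  58  25 868] X 40.3 71.5 Y -230.2 -215.5 med -222.2
s red [130 281   4   3   6] X 38.6 50.9 Y -219.9 -218.0 med -218.9
s green [133 292   5   7  14] X 56.9 83.8 Y -229.6 -224.2 med -227.0
```

```bash
python3 - <<'E'
from h import *
import sys
yaw=-.11;X=np.array([np.cos(yaw),np.sin(yaw),0]);Y=np.array([-X[1],X[0],0]);O=np.array([.4444,-.0951,0])
loc=lambda p:[round(float((p-O)@A)*1e3,1) for A in(X,Y)]
r=load("w8.pkl"); im=r["image"]
for u in (375,385,395):
    print(u,[(v,*map(int,im[v,u]),loc(onz(r,(u,v),.028))[1],loc(onz(r,(u,v),.05))[1]) for v in range(280,330,2)])
cv2.imwrite("pics/w8c.png",cv2.resize(im[230:350,300:440],None,fx=5,fy=5,interpolation=2))
E
```

```text
375 [(280, 152, 172, 174, -213.7, -201.0), (282, 88, 111, 99, -214.9, -202.0), (284, 29, 59, 16, -216.1, -203.1), (286, 18, 56, 7, -217.3, -204.1), (288, 24, 58, 11, -218.5, -205.1), (290, 22, 53, 11, -219.7, -206.2), (292, 25, 55, 8, -220.9, -207.2), (294, 22, 57, 11, -222.2, -208.3), (296, 22, 62, 7, -223.4, -209.4), (298, 57, 127, 29, -224.6, -210.4), (300, 59, 140, 33, -225.9, -211.5), (302, 68, 141, 43, -227.1, -212.6), (304, 140, 169, 154, -228.3, -213.7), (306, 156, 176, 181, -229.6, -214.7), (308, 152, 168, 177, -230.9, -215.8), (310, 40, 49, 81, -232.1, -216.9), (312, 2, 2, 58, -233.4, -218.0), (314, 6, 0, 58, -234.7, -219.1), (316, 2, 2, 65, -236.0, -220.2), (318, 9, 12, 134, -237.2, -221.3), (320, 15, 18, 140, -238.5, -222.5), (322, 17, 16, 140, -239.8, -223.6), (324, 15, 17, 113, -241.1, -224.7), (326, 17, 10, 19, -242.5, -225.8), (328, 5, 11, 7, -243.8, -227.0)]
385 [(280, 160, 178, 183, -213.7, -201.0), (282, 96, 116, 103, -214.9, -202.0), (284, 33, 61, 25, -216.1, -203.1), (286, 25, 60, 20, -217.3, -204.1), (288, 27, 61, 24, -218.5, -205.1), (290, 30, 59, 21, -219.7, -
[... 891 characters left out ...]
-206.2), (292, 46, 69, 47, -220.9, -207.2), (294, 49, 70, 51, -222.1, -208.3), (296, 50, 78, 51, -223.3, -209.3), (298, 66, 129, 53, -224.6, -210.4), (300, 67, 138, 52, -225.8, -211.5), (302, 72, 139, 59, -227.1, -212.5), (304, 139, 169, 154, -228.3, -213.6), (306, 157, 178, 178, -229.6, -214.7), (308, 161, 182, 181, -230.8, -215.8), (310, 162, 182, 180, -232.1, -216.9), (312, 161, 179, 180, -233.4, -218.0), (314, 124, 141, 150, -234.6, -219.1), (316, 31, 37, 72, -235.9, -220.2), (318, 22, 32, 128, -237.2, -221.3), (320, 27, 30, 138, -238.5, -222.4), (322, 20, 24, 136, -239.8, -223.6), (324, 39, 47, 140, -241.1, -224.7), (326, 89, 102, 124, -242.4, -225.8), (328, 27, 29, 32, -243.7, -227.0)]
```

View pics/w8c.png

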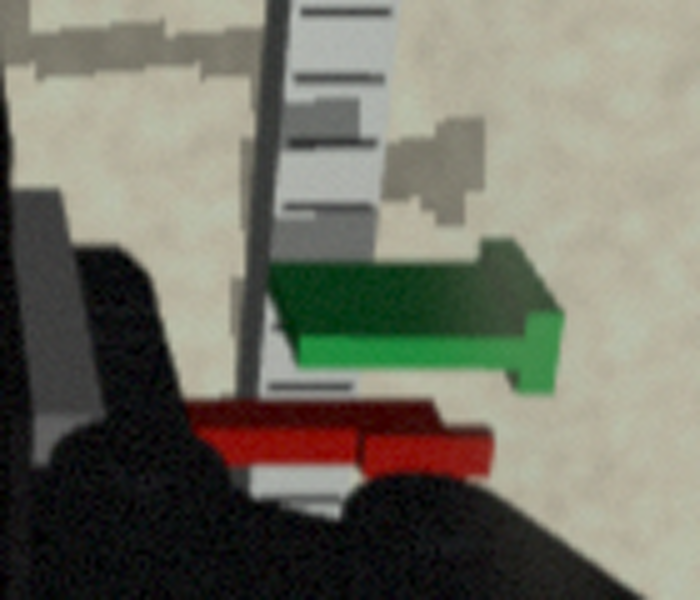

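The red pointer's top face (rows 317–324) still lies about 3–4 mm short of the green top face (rows 297–303) after projection to their heights; a last small pull.

Call:
send_rows(translation=[[-0.12,0,0],[0,0,0],[0,0,0],[0,0,0]], rotation=[[0,0,0],[0,0,0],[0,0,0],[0,0,0]], grip=[8,8,8,8])

```text
time: 23.68
eef_pos: [0.4217, -0.3021, 0.0483]
tcp_rot: [0.744, 0.668, -0.001, 0.0]
contact_force: [-4.5, 7.7, 7.4]
opening: 0.201
```

```bash
python3 rod.py w9; python3 chk.py | head -8; python3 - <<'E'
from h import *
r=load("w9.pkl"); yaw=-.11;X=np.array([np.cos(yaw),np.sin(yaw),0]);Y=np.array([-X[1],X[0],0]);O=np.array([.4444,-.0951,0])
for v in range(278,336,1):
    b=r["image"][v,385]; print(v,b,*[round(float((onz(r,(385,v),z)-O)@Y)*1e3,1) for z in(.028,.051)]) if (b[1]>110 and b[2]<70) or b[2]>110 and b[1]<50 else 0
E
```

```text
23.675 [ 0.42172063 -0.3021091   0.04832898] [-4.45769602  7.68300868  7.42820517] tcp loc [0.2, -208.2]
w red [338 310  61  16 638] X 28.4 57.0 Y -228.7 -220.3 med -224.7
w green [354 278  59  25 872] X 40.1 71.4 Y -230.4 -215.9 med -223.0
s red [129 281   4   4   5] X 36.7 52.5 Y -223.5 -221.7 med -221.7
s green [133 293   5   5  13] X 60.2 80.6 Y -229.6 -224.2 med -227.8
[[206 235  22  39 134]]
206 245 247 -104.1 29.5
208 243 264 -36.7 -12.2
210 243 273 -1.8 -30.9
212 242 245 -99.1 47.9
214 241 244 -98.8 55.1
216 240 243 -98.4 62.3
218 239 241 -102.0 72.5
292 [ 55 124  38] -224.3 -210.0
293 [ 61 138  36] -224.9 -210.5
294 [ 62 140  37] -225.5 -211.0
295 [ 60 136  30] -226.1 -211.6
296 [ 65 140  39] -226.7 -212.1
297 [ 77 144  63] -227.4 -212.6
318 [ 14  20 128] -240.6 -224.0
319 [ 17  21 137] -241.2 -224.5
320 [ 15  17 137] -241.9 -225.1
321 [  5  11 138] -242.5 -225.6
322 [  9  18 138] -243.2 -226.2
323 [  7  12 122] -243.8 -226.8
```

```bash
python3 -c "
from plant import ctrl,ticket
print(ctrl.get_state()['dq'].round(4)); print(ticket.sign_off())"
```

```text
[ 0.0002  0.0015  0.0003 -0.0006 -0.0015 -0.0006]
the job is handed in; nothing more can be done
None
```

I stood the white tile on the outlined spot, let go of it, pulled the shutter rod out to the green marker, and handed the job in while still holding it. The sign-off reports no verdict.

**Tile:** After release it stood upright and square to the window. The wrist camera put its top edge centred about 1–2 mm from the spot's centre. A partial check in the scene camera after the pull showed it still standing in the same place.

**Rod:** The grip held still at about 52 mm of pull.
- **Wrist camera:** pointer at y ≈ −225.4 mm and marker at −225.8 mm in the reader's frame, a gap of about 0.4 mm. The pull measured from the gripper position agrees within about 1 mm.
- **Scene camera:** this coarser reading disagreed. It showed a gap of about 5–6 mm, from only a handful of pixels, so I trusted the wrist view.

**Other checks:** The marker read the same before and after the pull, to within 1 mm. I did not measure the dark tile, the bottle or the jar again at the end; I saw no sign of touching them. About 24 s of the 51 s allowed were used.

**Disagreement on the way:** My first estimate of how deep the tile sat in the fingers was about 15 mm off. The scene camera showed this, so I lowered the tile until the force reading showed contact with the stage.

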